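# Pop open the coffee caddy

### The arm

A 6-joint arm with a two-finger parallel gripper is mounted at the origin on the work surface. World frame = base frame: x ahead of the robot, y to its left, z up, the work surface at z = 0. Lengths are in m, angles in rad, forces in N, time in s.
With the tool pointing down it reaches from about 0.425 to 0.95 m from the base axis. Payload 3.5 kg.
Tool frame: the origin (TCP) lies on the centre line of the jaws, within the pads' length; the fingertips stand 11 mm ahead of it and the grasp point (between the pads) lies 8 mm behind it; z points along the fingers, y is the line along which they close (so a half turn about z gives the same grasp; the last joint's range is limited). The gripper opens to 85 mm and grips with 20 to 120 N. Pads are 22 mm wide; open, the fingers measure 114 mm over their backs; the gripper's body (76 mm by 85 mm) begins 54 mm behind the grasp point. The pads swing forward as they close: fully open they stand 13 mm farther back than shut.
Start: joints at [1.026, 0.286, 1.577, -0, 1.279, -0.15], TCP at [0.26, 0.623, 0.242] pointing down, gripper open.
Joint ranges: [-2.77, 2.77], [-0.9, 2.22], [0.21, 2.48], [-1.53, 4.67], [0.24, 2.81], [-2.84, 2.84]. Speed limits (rad/s): [2.79, 2.79, 3.14, 3.14, 3.14, 3.14].

### API

Orientations are given as a unit quaternion [x, y, z, w].
In Python, from plant import ctrl gives the robot as it stands.
- The arm moves only by the tool step_arm, never from a script. Its argument "motion" is a list of rows, each an object with "offset": the shift along the tool's x, y, z in m, a list of three; "twist": the turn about the tool's z in degrees. A call has 1 to 12 rows; each row is the pose to reach, as a shift and turn from the pose commanded when the call began, along the tool's axes at that moment; what a row does not reach only later rows make up. A row lasts 1/10 s, in which the tool goes at most 50 mm and 8.59 degrees, less where a joint would pass 70% of its speed; a pose out of reach is approached as far as the arm can. A call with a gripper value outside its range is refused whole. "gripper" is the finger opening in m, from 0 to 0.0854, set as the call begins (left out, the last holds). The fingers move at their own pace and stop on an object; "grip_force" is the grip in N (left out, the last holds). Time passes only in rows, so rows that repeat a pose let the fingers close. It gives the time, the measured TCP pose, the force, the opening and the grip force at its end, in the units of the state.
- ctrl.get_state(): the state, without advancing time (a new reading comes with each control period).
- ctrl.read_camera(name): name is "scene" or "top"; returns the picture (400x640x3 uint8, blue, green, red); there is no depth.
- ctrl.calibration(name): a dict with "fx", "fy", "cx", "cy" (pixels), "k1" (the pictures are not rectified: a ray, as slopes to the right and down, at radius r is drawn at 1 + k1 r^2 times it, then the intrinsics apply), "cam_to_world" (4x4, takes a point from camera to world coordinates). Camera axes: x right, y up, looking along -z (the intrinsics and any distortion apply to the point x, -y, -z); pixel columns grow to the right and rows downward; lengths in m; the calibration is good to about 2 mm. A picture is of the moment at which its call begins. calibration takes no time and is no camera call.
- ctrl.sign_off(): hands the job in; it is judged then, once.
The state is a dict: "time": time; "qpos": joint angles; "dq": joint speeds; "joint_efforts": joint torques, N m; "eef_pos": TCP position; "tcp_rot": TCP orientation; "contact_force": force on the tool from outside, world axes, zero at the start; "wrist_torque": the same for the moment, N m; "opening": opening from 0.0 (shut) to 1.0 (fully open); "finger_force": force on a finger pad.
Only numpy, scipy, OpenCV 4.12 (cv2) and the standard library are available. Lean on these libraries where they do the work, as an engineer would, in place of code of your own. Each camera call takes 0.05 s, during which the arm holds its last target. There are 200 camera calls.

### The job

Open the coffee caddy, the wide one of the two steel caddies: with a fingertip press the front of its lid all the way down once and let go, so that the push latch releases and the lid swings up by itself. Keep the hand clear of it for two seconds or so to see that it stays wide open; do not push it shut again. Leave the narrow sugar caddy shut, and do not lift, shove or knock over anything on the counter.

Things in the scene. Friction and masses are not known exactly. Their poses are not given: they have to be found in the camera images.
- coffee: the coffee caddy: loose open-topped stainless steel box, about 1.3 kg, 110 mm deep (its x) and 150 mm wide (its y), walls 90 mm tall, with a steel lid that stands 10 mm above the walls (100 mm tall in all). Origin at the centre of its underside; x points from its front to its hinge at the rear, y along its width, z up; it stands with its front towards the robot, turned by up to 0.35 rad
- coffee_press (a point): centre of the top of the dark press pad (18 x 34 x 2 mm) at the front middle of the coffee caddy's lid; it moves with the lid, 85 mm from the hinge line and 15 mm from the lid's front edge. Shut, it lies 35 mm to the front of the caddy's origin and 102 mm above it; wide open it is about 180 mm above the table
- coffee_lid (a joint): lid angle: 0 = shut and latched, 1.25 rad = wide open against its stop, -0.095 = pressed fully in. Push-push latch: at the pad it yields to about 3 N (4 N at 20 mm/s) and goes 8 mm down to a firm stop; past about 7 mm it lets go. On release a spring swings it wide open in 1 to 2 s and holds it there; pressing the open lid shut latches it again
- coffee_hinge (a point): middle of the coffee caddy's level hinge line (along the caddy's y), 90 mm up on its rear side; the lid's front edge rises and swings back about it
- sugar: the sugar caddy: loose open-topped stainless steel box, about 1.0 kg, 110 mm deep (its x) and 84 mm wide (its y), walls 90 mm tall, with a steel lid that stands 10 mm above the walls (100 mm tall in all). Origin at the centre of its underside; x points from its front to its hinge at the rear, y along its width, z up; it stands with its front towards the robot, turned by up to 0.35 rad
- sugar_press (a point): centre of the top of the dark press pad (18 x 34 x 2 mm) at the front middle of the sugar caddy's lid; it moves with the lid, 85 mm from the hinge line and 15 mm from the lid's front edge. Shut, it lies 35 mm to the front of the caddy's origin and 102 mm above it; wide open it is about 180 mm above the table
- sugar_lid (a joint): lid angle of the sugar caddy: hinge, latch and values as for the coffee caddy
- glass: tea glass, 52 mm across, 75 mm tall, standing in front of the caddies (towards the robot); origin at the centre of its foot
- pot: small steel coffee pot (80 mm across, 80 mm tall) with a black side handle, behind the caddies; origin at the centre of its foot
- jar: closed amber glass jar, 72 mm across, 110 mm tall, in the same row as the two caddies and the saucers (the four stand in any order); origin at the centre of its foot
- saucers: stack of white saucers, 92 mm across, 58 mm tall, in the same row as the caddies and the jar; origin at the centre of its foot
- spoon: steel spoon, 150 mm long, lying across in front of the caddies (towards the robot); origin at mid-length on the surface
- jarlid: flat brass jar lid, 74 mm across, 12 mm tall, lying in front of the caddies; origin at the centre of its underside
- cup: white mug, 66 mm across, 55 mm tall, behind the caddies; origin at the centre of its foot
There are look-alikes about, which are no part of the job. Leave any blue or red look-alike of the coffee alone.

How it is judged:
By the outcome, as a careful person would: the job done as asked, in the order asked, and still so for the second after the job is handed in, with the robot touching nothing.
It also fails if it takes over 32 s, if anything falls off the work surface, if the arm or the gripper's body presses on something with over 40 N, if the wrist force passes 120 N, or if a joint passes its speed limit or range.

## Working session

There is one attempt and no reset: what is moved stays moved. The work goes in short steps, Python scripts to look and compute and a tool call to move; the robot and the scene stay as the last step left them, time stands still between calls to the robot, and variables do not carry over. Pictures are saved under pics/ and viewed, at most 10 in all, crops included, and the job is handed in when it is done.

Besides the shell and the picture viewer there is one more tool, called after "Request:" by a JSON object that holds its "api" and its "payload". step_arm: Moves the arm, as the interface text tells. Its arguments: {"type":"object","properties":{"motion":{"type":"array"},"gripper":{"type":"number"},"grip_force":{"type":"number"}},"required":["motion"]}

```bash
mkdir -p pics; cat > h.py <<'E'
import numpy as np, cv2
from plant import ctrl
def ray(name,u,v):
    c=ctrl.calibration(name); K=np.array([[c['fx'],0,c['cx']],[0,c['fy'],c['cy']],[0,0,1.]])
    p=cv2.undistortPoints(np.array([[[u,v]]],float),K,np.array([c['k1'],0,0,0,0.]))[0,0]
    T=np.array(c['cam_to_world']); d=T[:3,:3]@np.array([p[0],-p[1],-1]); return T[:3,3],d
def onplane(name,u,v,z):
    o,d=ray(name,u,v); return o+d*(z-o[2])/d[2]
def proj(name,P):
    c=ctrl.calibration(name); T=np.array(c['cam_to_world']); q=T[:3,:3].T@(np.array(P,float)-T[:3,3])
    x,y=q[0]/-q[2],-q[1]/-q[2]; s=1+c['k1']*(x*x+y*y); return c['fx']*x*s+c['cx'],c['fy']*y*s+c['cy']
E
python3 - <<'E'
from h import *
for n in("top","scene"):
    cv2.imwrite(f"pics/{n}0.png",ctrl.read_camera(n)); c=ctrl.calibration(n); print(n,c['fx'],np.round(c['cam_to_world'],3).tolist())
s=ctrl.get_state(); print(s['time'],s['eef_pos'],s['tcp_rot'],s['contact_force'])
E
```

```text
top 388.38936290254827 [[0.014, 0.997, -0.081, 0.456], [-1.0, 0.016, 0.023, -0.114], [0.024, 0.081, 0.996, 1.404], [0.0, 0.0, 0.0, 1.0]]
scene 386.623944153528 [[0.33, -0.622, 0.71, 1.318], [0.944, 0.229, -0.237, -0.389], [-0.015, 0.749, 0.663, 0.801], [0.0, 0.0, 0.0, 1.0]]
0.1 [0.25928842 0.62258728 0.2410659 ] [ 1.96107301e-01  9.80581855e-01 -1.00712753e-03 -3.70839362e-04] [ 0.95705099  0.13864795 -0.51501898]
```

View pics/top0.png

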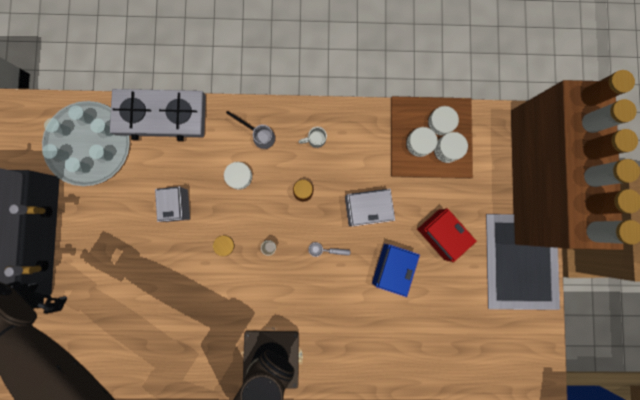

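View pics/scene0.png

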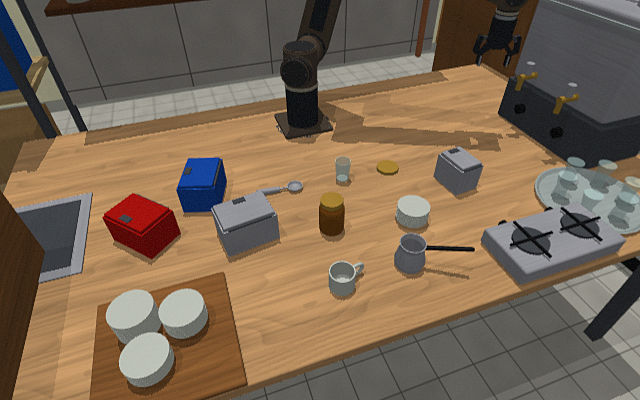

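Top view: the candidates are the wide steel caddy (370,207), the narrow steel one, sugar (172,204), the blue look-alike (397,270) and the red look-alike (447,234). In the scene view the wide steel caddy is at (246,222). I choose the wide steel one, with its dark pad at about (373,217) in the top view. Next I check it in a close crop.

```bash
python3 - <<'E'
from h import *
t=cv2.imread("pics/top0.png"); s=cv2.imread("pics/scene0.png")
a=cv2.resize(t[175:305,335:435],None,fx=4,fy=4,interpolation=cv2.INTER_CUBIC)
b=cv2.resize(s[180:260,200:290],None,fx=4,fy=4,interpolation=cv2.INTER_CUBIC)
c=np.zeros((520,780,3),np.uint8); c[:,:400]=a; c[:320,410:770]=b; cv2.imwrite("pics/crop.png",c)
# pad: dark pixels in a window around the caddy lid
for n,im,(x0,y0,x1,y1) in(("top",t,(364,208,384,224)),("scene",s,(222,196,250,214))):
    g=cv2.cvtColor(im,cv2.COLOR_BGR2GRAY)[y0:y1,x0:x1]; m=(g<110).astype(np.uint8)
    k,l,st,ce=cv2.connectedComponentsWithStats(m)
    for i in range(1,k):
        if st[i,4]>8:
            u,v=ce[i]+[x0,y0]; print(n,st[i],(u.round(1),v.round(1)),onplane(n,u,v,.102).round(4))
# lid outline in top view
hsv=cv2.cvtColor(t,cv2.COLOR_BGR2HSV); m=np.zeros(t.shape[:2],np.uint8); m[180:235,335:402]=(hsv[180:235,335:402,1]<60)*255
m=cv2.morphologyEx(m,cv2.MORPH_OPEN,np.ones((3,3)))
cs=max(cv2.findContours(m,0,2)[0],key=cv2.contourArea); r=cv2.minAreaRect(cs); print(r); bx=cv2.boxPoints(r)
for p in bx: print(p.round(1),onplane("top",*p,.1).round(4))
E
```

```text
top [ 4  7 10  5 47] (np.float64(372.6), np.float64(217.0)) [ 0.4986 -0.3409  0.102 ]
scene [ 0  0  3  7 15] (np.float64(222.7), np.float64(198.5)) [ 0.4732 -0.3789  0.102 ]
scene [10  1 14  8 64] (np.float64(238.5), np.float64(200.3)) [ 0.4962 -0.3392  0.102 ]
((369.5139465332031, 207.10687255859375), (32.50724792480469, 46.51899337768555), 82.56858825683594)
[344.3 194. ] [ 0.5747 -0.2453  0.1   ]
[390.5 188. ] [ 0.5978 -0.4019  0.1   ]
[394.7 220.2] [ 0.4888 -0.416   0.1   ]
[348.6 226.2] [ 0.4663 -0.2603  0.1   ]
```

View pics/crop.png

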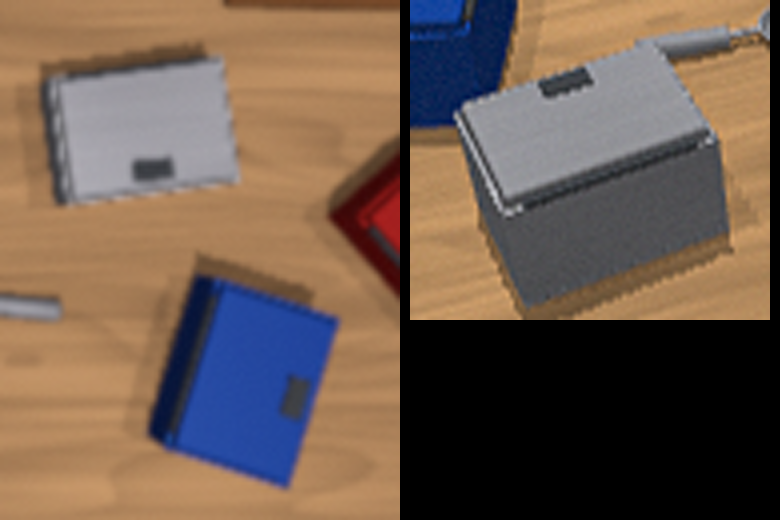

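The crop confirms it: a wide steel lid with its dark pad at the front edge facing the robot (top view (372.6,217), scene view (238.5,200.3)). Both views agree on about (0.497,-0.340,0.102), with yaw about 0.145 rad. Now I compute the move offsets.

```bash
cat >> h.py <<'E'
from scipy.spatial.transform import Rotation as R
def off(P,yaw=None):
    s=ctrl.get_state(); r=R.from_quat(s['tcp_rot']); print(s['time'],'pos',np.round(s['eef_pos'],4),'F',np.round(s['contact_force'],1),'q',np.round(s['qpos'],2))
    for p in P: print(p,(r.inv().apply(np.array(p)-s['eef_pos'])).round(4))
    X=r.as_matrix()[:,0]; print('tool x yaw deg',np.degrees(np.arctan2(X[1],X[0])).round(2), 'z',r.as_matrix()[:,2].round(3))
E
python3 -c "
from h import *
print('machine edge',onplane('top',58,180,.25),onplane('top',58,300,.25), 'tray',onplane('top',130,145,.1))
off([(.3,.42,.24),(.44,.18,.24),(.46,-.1,.24),(.4965,-.34,.2)])"
```

```text
machine edge [0.58862893 0.61624485 0.25      ] [0.24122912 0.59308437 0.25      ] tray [0.7286387  0.47981234 0.1       ]
0.1 pos [0.2593 0.6226 0.2411] F [ 1.   0.1 -0.5] q [ 1.03  0.29  1.58  0.    1.28 -0.15]
(0.3, 0.42, 0.24) [-0.1155 -0.1713  0.0014]
(0.44, 0.18, 0.24) [-0.337  -0.339   0.0017]
(0.46, -0.1, 0.24) [-0.4632 -0.5898  0.0022]
(0.4965, -0.34, 0.2) [-0.5892 -0.7972  0.0426]
tool x yaw deg 157.38 z [-0.001 -0.002 -1.   ]
```

Request:
{"api": "step_arm", "payload": {"motion": [{"offset":[-0.02,-0.04,0],"twist":0},{"offset":[-0.04,-0.075,0],"twist":0},{"offset":[-0.065,-0.105,0],"twist":-4},{"offset":[-0.09,-0.14,0],"twist":-8},{"offset":[-0.115,-0.17,0],"twist":-12},{"offset":[-0.15,-0.195,0],"twist":-16},{"offset":[-0.185,-0.22,0],"twist":-20},{"offset":[-0.22,-0.25,0],"twist":-24},{"offset":[-0.255,-0.28,0],"twist":-28},{"offset":[-0.295,-0.31,0],"twist":-31},{"offset":[-0.335,-0.34,0],"twist":-31},{"offset":[-0.335,-0.34,0],"twist":-31}], "gripper": 0, "grip_force": 20}}

```text
time: 1.3
eef_pos: [0.4402, 0.1759, 0.2422]
tcp_rot: [-0.069, 0.998, -0.001, 0.0]
contact_force: [0.3, -0.3, -0.7]
opening: 0.002
finger_force: 0.0
```

```bash
python3 -c "
from h import *
off([(.46,-.1,.24),(.4965,-.34,.2)])"
```

```text
1.3 pos [0.4402 0.1759 0.2422] F [ 0.3 -0.3 -0.7] q [ 0.17 -0.17  2.05 -0.    1.26 -1.54]
(0.46, -0.1, 0.24) [ 0.0185 -0.276   0.0026]
(0.4965, -0.34, 0.2) [ 0.0155 -0.5186  0.0431]
tool x yaw deg -172.06 z [ 0.001 -0.002 -1.   ]
```

Request:
{"api": "step_arm", "payload": {"motion": [{"offset":[0.003,-0.045,0]},{"offset":[0.006,-0.09,0]},{"offset":[0.009,-0.135,0]},{"offset":[0.012,-0.18,0]},{"offset":[0.015,-0.225,0]},{"offset":[0.016,-0.27,0]},{"offset":[0.016,-0.315,0.005]},{"offset":[0.016,-0.36,0.01]},{"offset":[0.016,-0.405,0.02]},{"offset":[0.016,-0.45,0.03]},{"offset":[0.016,-0.49,0.04]},{"offset":[0.0155,-0.5185,0.043]}]}}

```text
invalid input at $.motion[0]: expected keys offset, twist
```

Request:
{"api": "step_arm", "payload": {"motion": [{"offset":[0,0,0.02]},{"offset":[0,0,0.04]},{"offset":[0,0,0.055]},{"offset":[0,0,0.055]}]}}

```text
invalid input at $.motion[0]: expected keys offset, twist
```

```bash
python3 - <<'E'
from h import *
off([(.4965,-.34,.113)])
n="scene"; a=ctrl.read_camera("scene")[140:270,190:300]; b=ctrl.read_camera("top")[165:265,320:420]
c=np.zeros((520,800,3),np.uint8); c[:,:440]=cv2.resize(a,None,fx=4,fy=4,interpolation=2); c[:350,445:795]=cv2.resize(b,(350,350),interpolation=2)
cv2.imwrite("pics/near.png",c)
E
```

```text
1.3 pos [0.4402 0.1759 0.2422] F [ 0.3 -0.3 -0.7] q [ 0.17 -0.17  2.05 -0.    1.26 -1.54]
(0.4965, -0.34, 0.113) [ 0.0156 -0.5185  0.1301]
tool x yaw deg -172.06 z [ 0.001 -0.002 -1.   ]
```

View pics/near.png

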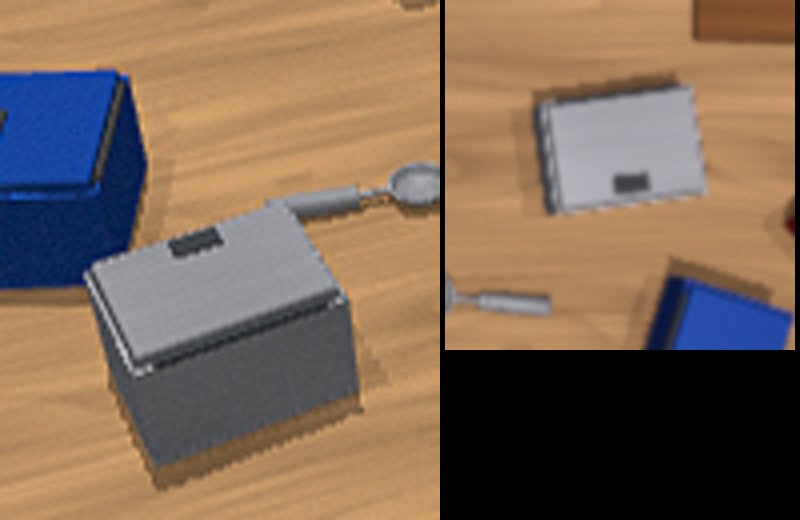

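The rows were refused because twist was missing, so the arm did not move. The picture shows the caddy shut and undisturbed, with its pad at (195,241) in the left crop. I resend the moves with twist included.

Request:
{"api": "step_arm", "payload": {"motion": [{"offset":[0.003,-0.045,0],"twist":0},{"offset":[0.006,-0.09,0],"twist":0},{"offset":[0.009,-0.135,0],"twist":0},{"offset":[0.012,-0.18,0],"twist":0},{"offset":[0.015,-0.225,0],"twist":0},{"offset":[0.016,-0.27,0],"twist":0},{"offset":[0.016,-0.315,0.005],"twist":0},{"offset":[0.016,-0.36,0.01],"twist":0},{"offset":[0.016,-0.405,0.02],"twist":0},{"offset":[0.016,-0.45,0.03],"twist":0},{"offset":[0.016,-0.49,0.04],"twist":0},{"offset":[0.0155,-0.5185,0.043],"twist":0}]}}

```text
time: 2.6
eef_pos: [0.4987, -0.3348, 0.1973]
tcp_rot: [-0.074, 0.997, 0.001, -0.001]
contact_force: [0.2, 0.4, 0.6]
opening: 0.0
finger_force: 0.0
```

Request:
{"api": "step_arm", "payload": {"motion": [{"offset":[0,0,0.02],"twist":0},{"offset":[0,0,0.04],"twist":0},{"offset":[0,0,0.055],"twist":0},{"offset":[0,0,0.055],"twist":0}]}}

```text
time: 3.0
eef_pos: [0.4976, -0.332, 0.141]
tcp_rot: [-0.074, 0.997, 0.002, -0.002]
contact_force: [0.4, -0.4, 0.0]
opening: -0.0
finger_force: 0.0
```

```bash
python3 - <<'E'
from h import *
off([(.4965,-.34,.113)])
a=ctrl.read_camera("scene")[140:270,190:300]; b=ctrl.read_camera("top")[165:265,320:420]
c=np.zeros((520,800,3),np.uint8); c[:,:440]=cv2.resize(a,None,fx=4,fy=4,interpolation=2); c[:350,445:795]=cv2.resize(b,(350,350),interpolation=2)
cv2.imwrite("pics/near2.png",c)
E
```

```text
3.0 pos [ 0.4976 -0.332   0.141 ] F [ 0.4 -0.4  0. ] q [-0.76  0.22  1.85  0.    1.08 -2.48]
(0.4965, -0.34, 0.113) [ 0.0021 -0.0079  0.028 ]
tool x yaw deg -171.5 z [-0.004  0.004 -1.   ]
```

View pics/near2.png

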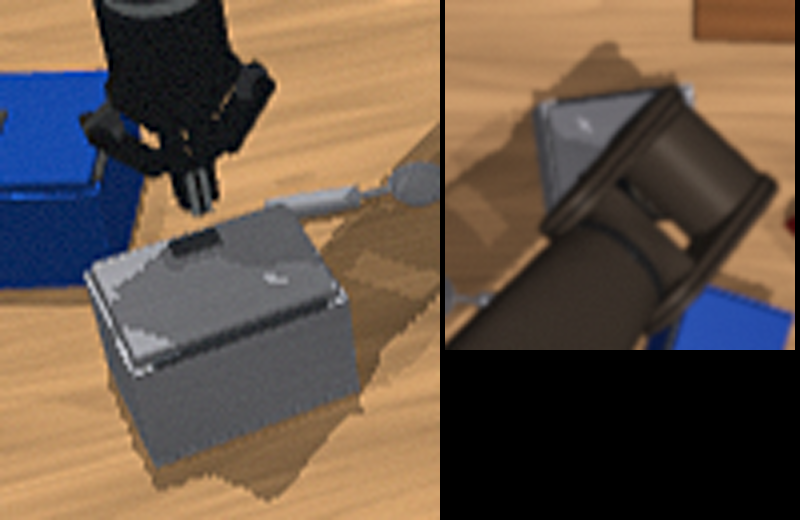

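```bash
python3 - <<'E'
from h import *
s=ctrl.get_state(); p=np.array(s['eef_pos'])+R.from_quat(s['tcp_rot']).apply([0,0,.011])
u,v=proj("scene",p); print("tip predicted crop",(u-190)*4,(v-140)*4)
u,v=proj("scene",(.4965,-.34,.102)); print("pad crop",(u-190)*4,(v-140)*4)
E
```

```text
tip predicted crop 195.77257496748507 207.02221921687476
pad crop 192.9224110361531 241.9541154541664
```

Request:
{"api": "step_arm", "payload": {"motion": [{"offset":[0.002,-0.008,0.006],"twist":0},{"offset":[0.002,-0.008,0.012],"twist":0},{"offset":[0.002,-0.008,0.015],"twist":0},{"offset":[0.002,-0.008,0.015],"twist":0}]}}

```text
time: 3.5
eef_pos: [0.4971, -0.3429, 0.1287]
tcp_rot: [-0.073, 0.997, 0.0, -0.0]
contact_force: [-0.3, 0.4, 0.3]
opening: 0.001
finger_force: 0.0
```

Request:
{"api": "step_arm", "payload": {"motion": [{"offset":[0,0,0.004],"twist":0},{"offset":[0,0,0.007],"twist":0},{"offset":[0,0,0.009],"twist":0},{"offset":[0,0,0.011],"twist":0},{"offset":[0,0,0.013],"twist":0},{"offset":[0,0,0.015],"twist":0},{"offset":[0,0,0.017],"twist":0}]}}

```text
time: 4.2
eef_pos: [0.4975, -0.3431, 0.1122]
tcp_rot: [-0.073, 0.997, -0.0, 0.0]
contact_force: [-0.5, 0.2, 0.1]
opening: -0.002
finger_force: 0.0
```

Request:
{"api": "step_arm", "payload": {"motion": [{"offset":[0,0,0.002],"twist":0},{"offset":[0,0,0.004],"twist":0}]}}

```text
time: 4.4
eef_pos: [0.4972, -0.3431, 0.1088]
tcp_rot: [-0.073, 0.997, 0.0, -0.0]
contact_force: [-2.5, 1.3, 3.7]
opening: 0.0
finger_force: 2.0
```

Request:
{"api": "step_arm", "payload": {"motion": [{"offset":[0,0,0.002],"twist":0},{"offset":[0,0,0.004],"twist":0}]}}

```text
time: 4.6
eef_pos: [0.4972, -0.3432, 0.1046]
tcp_rot: [-0.073, 0.997, -0.0, -0.0]
contact_force: [-3.7, 0.2, 4.3]
opening: 0.002
finger_force: 2.3
```

Request:
{"api": "step_arm", "payload": {"motion": [{"offset":[0,0,0.0015],"twist":0},{"offset":[0,0,0.0015],"twist":0}]}}

```text
time: 4.8
eef_pos: [0.4972, -0.3433, 0.1034]
tcp_rot: [-0.073, 0.997, -0.0, -0.0]
contact_force: [-5.5, 1.6, 6.1]
opening: -0.002
finger_force: 3.2
```

Request:
{"api": "step_arm", "payload": {"motion": [{"offset":[0.0006,0,0.0008],"twist":0},{"offset":[0.001,0,0.0015],"twist":0}]}}

```text
time: 5.0
eef_pos: [0.4971, -0.3434, 0.103]
tcp_rot: [-0.073, 0.997, -0.0, 0.001]
contact_force: [-4.1, 4.2, 11.9]
opening: -0.001
finger_force: 5.9
```

Force jumped from 6 to 12 N with no further travel, so the lid is on its firm stop. I release it by moving up and to the front.

Request:
{"api": "step_arm", "payload": {"motion": [{"offset":[0.0,0,-0.03],"twist":0},{"offset":[0.02,0,-0.07],"twist":0},{"offset":[0.05,0,-0.1],"twist":0},{"offset":[0.08,0,-0.13],"twist":0},{"offset":[0.1,0,-0.16],"twist":0},{"offset":[0.1,0,-0.19],"twist":0},{"offset":[0.1,0.04,-0.2],"twist":0},{"offset":[0.1,0.08,-0.2],"twist":0},{"offset":[0.1,0.12,-0.2],"twist":0},{"offset":[0.1,0.16,-0.2],"twist":0},{"offset":[0.1,0.2,-0.2],"twist":0},{"offset":[0.1,0.2,-0.2],"twist":0}]}}

```text
time: 6.2
eef_pos: [0.3683, -0.1565, 0.3008]
tcp_rot: [-0.075, 0.997, 0.0, 0.001]
contact_force: [0.2, -0.2, 0.2]
opening: 0.002
finger_force: 0.0
```

Request:
{"api": "step_arm", "payload": {"motion": [{"offset":[0,0.03,0],"twist":0},{"offset":[0,0.06,0],"twist":0},{"offset":[0,0.06,0],"twist":0},{"offset":[0,0.06,0],"twist":0},{"offset":[0,0.06,0],"twist":0},{"offset":[0,0.06,0],"twist":0},{"offset":[0,0.06,0],"twist":0},{"offset":[0,0.06,0],"twist":0},{"offset":[0,0.06,0],"twist":0},{"offset":[0,0.06,0],"twist":0}]}}

```text
time: 7.2
eef_pos: [0.3597, -0.1007, 0.3013]
tcp_rot: [-0.073, 0.997, 0.0, 0.0]
contact_force: [-0.3, 0.2, -0.7]
opening: -0.001
finger_force: 0.0
```

```bash
python3 - <<'E'
from h import *
off([]); cv2.imwrite("pics/after.png",ctrl.read_camera("scene"))
E
```

```text
7.2 pos [ 0.3597 -0.1007  0.3013] F [-0.3  0.2 -0.7] q [-0.55 -0.48  2.18  0.    1.44 -2.26]
tool x yaw deg -171.63 z [ 0.  0. -1.]
```

View pics/after.png

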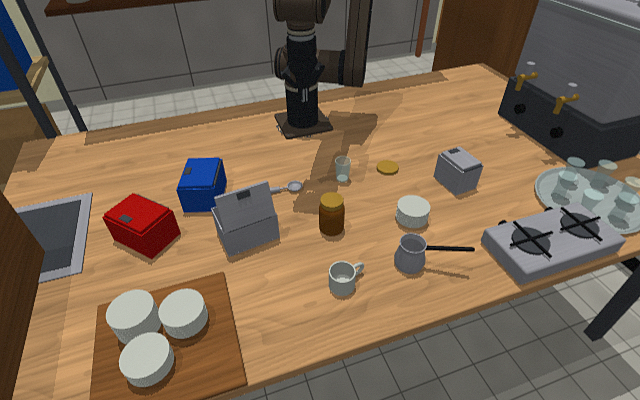

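The lid has swung up: its face now stands from about (246,186) down to the hinge, with the pad near (258,188). Sugar is still shut at (459,155). I wait a bit longer, then check the angle and that nothing has shifted.

Request:
{"api": "step_arm", "payload": {"motion": [{"offset":[0,0,0],"twist":0},{"offset":[0,0,0],"twist":0},{"offset":[0,0,0],"twist":0},{"offset":[0,0,0],"twist":0},{"offset":[0,0,0],"twist":0},{"offset":[0,0,0],"twist":0},{"offset":[0,0,0],"twist":0},{"offset":[0,0,0],"twist":0},{"offset":[0,0,0],"twist":0},{"offset":[0,0,0],"twist":0},{"offset":[0,0,0],"twist":0},{"offset":[0,0,0],"twist":0}]}}

```text
time: 8.45
eef_pos: [0.3597, -0.1006, 0.3013]
tcp_rot: [-0.073, 0.997, -0.0, -0.0]
contact_force: [-0.7, 0.2, 0.1]
opening: -0.002
finger_force: 0.0
```

```bash
python3 - <<'E'
from h import *
yaw=.145; X=np.array([np.cos(yaw),np.sin(yaw),0]); P=np.array([.4965,-.34,0]); H=P+.085*X+[0,0,.09]
for th in(0,.4,.8,1,1.25):
    c,s=np.cos(th),np.sin(th); p=H+X*(-.085*c+.012*s)+np.array([0,0,.085*s+.012*c])
    u,v=proj("scene",p); print(th,"full",round(u,1),round(v,1),"crop",round((u-190)*5),round((v-150)*5))
im=ctrl.read_camera("scene"); o=cv2.imread("pics/scene0.png"); a=cv2.imread("pics/after.png")
print("diff after vs now",(cv2.absdiff(im,a).max(2)>40).sum())
m=(cv2.absdiff(im,o).max(2)>40); m[:140]=0
k,l,st,ce=cv2.connectedComponentsWithStats(m.astype(np.uint8)); print([x.tolist() for x in st[1:] if x[4]>15])
cv2.imwrite("pics/end.png",cv2.resize(im[150:270,190:300],None,fx=5,fy=5,interpolation=2)[:600])
E
```

```text
0 full 238.2 200.5 crop 241 252
0.4 full 237.8 193.9 crop 239 220
0.8 full 239.3 191.6 crop 246 208
1 full 240.7 192.3 crop 253 212
1.25 full 243.0 195.0 crop 265 225
diff after vs now 3
[[287, 140, 29, 4, 67], [293, 140, 58, 74, 1920], [352, 141, 12, 5, 34], [365, 140, 136, 12, 736], [213, 181, 62, 48, 1763]]
```

View pics/end.png

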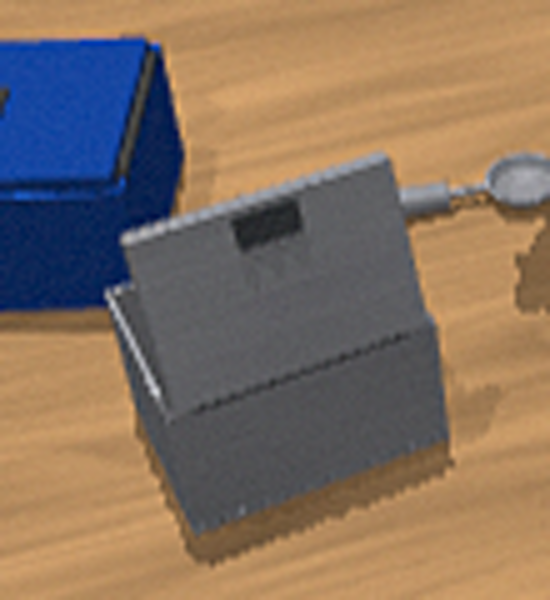

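The pad is at (267,224) in the crop, against (265,225) predicted for 1.25 rad. The lid is wide open and steady, and nothing else has moved.

```bash
python3 -c "
from plant import ctrl
print(ctrl.sign_off())"
```

```text
the job is handed in; nothing more can be done
None
```

The coffee caddy's lid was pressed once and swung wide open (about 1.25 rad), and it stayed open for the three seconds until hand-in; the sugar caddy stayed shut and nothing else was moved.

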